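Turn a labelled bottle to the front on its turntable and scan it

ROBOT

A 6-joint arm with a two-finger parallel gripper is mounted at the origin on a cart in front of the work surface, level with it; the furniture and walls round the work are solid. World frame = base frame: x ahead of the robot, y to its left, z up, the work surface at z = 0. Lengths are in m, angles in degrees, forces in N, time in s.
With the tool pointing down it reaches from about 0.25 to 0.725 m from the base axis. Payload 9.7 kg.
Tool frame: the origin (TCP) lies at the very end of the fingers, on their centre line; the grasp point (between the pads) lies 19 mm behind it; z points along the fingers, y is the direction in which the jaws open and shut (so a half turn about z gives the same grasp; the last joint's range is limited). The gripper opens to 85 mm and grips with 20 to 120 N. Pads are 22 mm wide; open, the fingers measure 114 mm over their backs; the gripper's body (76 mm by 85 mm) begins 54 mm behind the grasp point. The pads swing forward as they close: fully open they stand 13 mm farther back than shut.
Start: joints at [-71.104, 4.979, 10.078, 95.1, 0, 90], TCP at [0.178, -0.52, 0.193] pointing down, gripper open.
Joint ranges: [-179.16, 179.16], [-48.56, 103.87], [-65.8, 70.77], [-126.05, 130.52], [-82.76, 87.17], [-180, 180]. Speed limits (degrees/s): [127.2, 127.2, 147.25, 180, 180, 180].

INTERFACE

Orientations are given as [roll, pitch, yaw] about the fixed x, y, z axes, in that order (R = Rz(yaw) Ry(pitch) Rx(roll)).
In Python, from workcell import bot gives the robot as it stands.
- The arm moves only by the shell command python3 -m pendant 'ROWS' [FORCE]. ROWS is JSON, a list that holds one entry, the list of rows, each a list of 7 numbers: the shift along the tool's x, y, z in cm, then the turn, a rotation vector about the tool's x, y, z in rad, then the opening in per cent of the stroke, from 0 (shut) to 100 (fully open). In form: [[[dx, dy, dz, ax, ay, az, gripper], ...]]. A call has 1 to 5 rows; each row shifts and turns the pose as measured when the row begins, along the tool's axes as they then stand; what a row does not reach is not made up. A row lasts 1/12 s, in which the tool goes at most 41.7 mm and 7.16 degrees, less where a joint would pass 70% of its speed; a pose out of reach is approached as far as the arm can. A call with a gripper value outside its range is refused whole. The fingers move at their own pace and stop on an object; FORCE is the grip in N (left out, the last holds). Time passes only in rows, so rows that do not move let the fingers close. It gives the time, the measured TCP pose, the force and the opening at its end, in the units of the state.
- bot.get_obs(): the state, without advancing time (a new reading comes with each control period).
- bot.camera(name): name is "side" or "top" or "wrist"; returns the picture (384x512x3 uint8, red, green, blue); there is no depth.
- bot.get_calibration(name): a dict with "intrinsics" (3x3 intrinsics, pixels), "pose" (4x4, takes a point from camera to world coordinates); the wrist camera has in their place "T_tool_cam" (4x4, takes a point from camera to tool coordinates, whose origin is the TCP and whose axes are the flange's). Camera axes: x right, y down, z forward; pixel columns grow to the right and rows downward; lengths in m; the calibration is good to about 2 mm. A picture is of the moment at which its call begins: read the wrist's pose just before it. get_calibration takes no time and is no camera call.
- bot.job_done(): hands the job in, once; it reports no verdict.
Trained networks look in the newest picture that a camera, given by its name, has taken for a name from the list of things; names that differ only in an ending like _2 or _b are one class to them, and where a whole thing is asked for, a point or a joint stands for the part that bears it (a point fixed in the world has none). Each returns a list of dicts, best first, with "confidence" (0 to 1); they miss things now and then, are a little off and sometimes report something else, mostly with a low value. They report only what shows in the picture. A call takes as long as a camera call.
- bot.masks_of(camera, thing): "pixels" (384x512 bool, what is visible of it) and "extent" ([left, top, right, bottom] in pixels, round what is visible of it).
- bot.mark_of(camera, thing): "uv" ([column, row] in pixels: a listed point, or the origin of a listed thing).
The state is a dict: "time": time; "q": joint angles; "qd": joint speeds; "joint_efforts": joint torques, N m; "ee_pos": TCP position; "tcp_rot": TCP orientation; "wrist_force": force on the tool from outside, world axes, zero at the start; "torque": the same for the moment, N m; "opening": finger opening in m.
Only numpy, scipy, OpenCV 4.12 (cv2) and the standard library are available. Lean on these libraries where they do the work, as an engineer would, in place of code of your own. Each camera call takes 0.05 s, during which the arm holds its last target. There are 200 camera calls.

TASK

Turn the turntable so that the label of the red-capped bottle on it faces squarely to the front edge of the bench (the robot's side). Then pick up the hand scanner, point its red lens squarely at the middle of the label from 5 to 12 cm away, hold it steady there for a second, and lay it back flat in the middle of its blue rest pad, leaving the label facing the front. Do not touch the bottle or disturb the other glassware and bottles.

Things in the scene. Friction and masses are not known exactly. Their poses are not given: they have to be found in the camera images.
- label (a point): Middle of the white label (48 mm high, wrapping 75 degrees to each side) on the pink bottle with the red screw cap. The point lies on the bottle's surface, 31 mm from its axis, 41 mm above its underside, at z = 0.061. Axes are the bottle's: z up, and the label faces along MINUS x. At the start it faces to the side or the back.
- reagent: The pink bottle, 62 mm diameter, 116 mm tall, about 0.3 kg, loose, standing within 6 mm of the centre of the turntable, underside at z = 0.020; origin at the centre of its underside, same axes as the label point. It rides on the platter by friction alone when the platter turns slowly.
- turntable: Low round turntable: a fixed black foot and on it a white platter of 180 mm diameter, whose top is at z = 0.020. Origin on the turning axis, on the bench. The foot does not turn; its own yaw means nothing. The platter turns freely either way (more than a half turn each way from the start) about the vertical axis through the origin, against light friction: about 1 to 2 N at the post; it stays where it is left.
- post_top (a point): Top of the upright orange handle post on the platter's rim, by which the platter is pushed round: round, 12 to 18 mm thick, 92 mm tall, from z = 0.020 to its top at z = 0.112, 76 mm from the turning axis. It turns with the platter. It starts on the robot's side of the bottle; turning counter-clockwise seen from above (by 50 to 165 degrees) brings the label to the front and the post to the right or far right of the bottle, out of the scanner's way.
- scanner_grip (a point): Centre of the loose hand scanner (150 mm long, 0.18 kg), half-way up (22 mm above its underside), the place to grip it. Axes of the scanner: x forward towards the lens, z up when it lies flat. The grey handle to grip is 34 mm wide (along y) and 32 mm high, from 75 mm behind this point to 33 mm ahead of it; ahead of that is the black head, 40 mm long, 58 mm wide, 44 mm high.
- scanner_lens (a point): Centre of the red lens in the flat front face of the scanner's head, 75 mm ahead of scanner_grip on the same axis; the scanner looks along +x (same axes as the scanner).
- scanner: The hand scanner; origin at the middle of its underside, 22 mm below scanner_grip, same axes.
- rest_pad: Fixed blue rest pad of the scanner, 190 x 110 x 12 mm, origin at the centre of its underside, x along its length; its top is at z = 0.012. The scanner lies on it at the start.
- bench_front (a point): Fixed point at the front of the bench, at z = 0, axes as the world's: x points straight away from the robot, so the front of the bench is towards -x. The label must face along -x of this frame, whatever the turntable's place.
- jar_amber: Bystander: amber jar with blue cap, 55 mm diameter, 123 mm tall; origin at its underside.
- cylinder: Bystander: small measuring cylinder with a blue foot, 46 mm wide, 138 mm tall; origin at its underside.
- wash_bottle: Bystander: white bottle with blue cap, 66 mm diameter, 141 mm tall; origin at its underside.

How it is judged (in metres and radians):
On the way, in this order (a step that is already met when the one before it is completed fails the run):
1. The turntable is turned until the label faces the front edge of the bench (within 0.3 rad), the bottle standing still and upright on the platter (angle between the x axis of label and the x axis of bench_front, either way round below 0.3 rad and x of bench_front in the frame of label below -0.05 m and angle between label's own z axis and vertical below 0.1 rad and horizontal distance between reagent and turntable below 0.03 m and linear speed of reagent below 0.03 m/s and angular speed of reagent below 0.15 rad/s), for 0.3 s.
2. The held scanner looks at the label for 0.8 s: steady, lens 50 to 120 mm off, line of sight within 15 mm of the label middle each way, square within 0.3 rad (x of label in the frame of scanner_lens between 0.05 and 0.12 m and y of label in the frame of scanner_lens between -0.015 and 0.015 m and z of label in the frame of scanner_lens between -0.015 and 0.015 m and angle between the x axis of scanner_lens and the x axis of label, either way round below 0.3 rad and x of scanner_lens in the frame of label below -0.04 m and linear speed of scanner below 0.03 m/s and angular speed of scanner below 0.2 rad/s and contact force between the fingers and scanner above 0.5 N and angle between the x axis of label and the x axis of bench_front, either way round below 0.3 rad and x of bench_front in the frame of label below -0.05 m), for 0.8 s.
At the end, for the whole second after the job is handed in: The scanner lies flat, released and at rest on its pad, its centre within 40 mm of the pad's centre; the label still faces the front edge of the bench within 0.3 rad, and the bottle stands upright and at rest within 30 mm of the turntable's axis (all of step 1 and horizontal distance between scanner_grip and rest_pad below 0.04 m and angle between scanner's own z axis and vertical below 0.1 rad and height (world z) of scanner_grip between 0.028 and 0.042 m and linear speed of scanner below 0.02 m/s and contact force between the fingers and scanner below 0.1 N); the robot touches nothing.
It fails at once if The robot or the scanner touches the red-capped bottle (contact force between any of the arm, the fingers, scanner and reagent above 0.5 N).
It fails at once if A bystander (amber jar, measuring cylinder, white bottle) is moved by more than 20 mm (distance of any of jar_amber, cylinder, wash_bottle from where it was at the start of the episode above 0.02 m).
It also fails if it takes over 72 s, if anything falls off the work surface, if the arm or the gripper's body presses on something with over 40 N, if the wrist force passes 120 N, or if a joint passes its speed limit or range.

## Working session

There is one attempt and no reset: what is moved stays moved. The work goes in short steps, Python scripts to look and compute and a shell command to move; the robot and the scene stay as the last step left them, time stands still between calls to the robot, and variables do not carry over. Pictures are saved under pics/ and viewed, about 8 in all and at most 12, crops included, and the job is handed in when it is done.

```bash
mkdir -p pics; ls; cat > h.py <<'E'
import numpy as np, cv2
from scipy.spatial.transform import Rotation as R
from workcell import bot
def cal(n):
    c=bot.get_calibration(n); K=np.array(c["intrinsics"])
    if n=="wrist":
        o=bot.get_obs(); T=np.eye(4); T[:3,:3]=rot(o); T[:3,3]=o["ee_pos"]
        return K, T@np.array(c["T_tool_cam"])
    return K,np.array(c["pose"])
def rot(o): return R.from_euler('xyz',o["tcp_rot"],degrees=True).as_matrix()
def at_z(n,uv,z):
    K,P=cal(n); d=P[:3,:3]@np.linalg.inv(K)@[uv[0],uv[1],1]; c=P[:3,3]
    return c+d*(z-c[2])/d[2]
def proj(n,p):
    K,P=cal(n); q=K@(P[:3,:3].T@(np.array(p)-P[:3,3])); return q[:2]/q[2]
def snap(n,f=None):
    im=bot.camera(n)
    if f: cv2.imwrite("pics/"+f,cv2.cvtColor(im,cv2.COLOR_RGB2BGR))
    return im
def delta(p,rpy=None):
    o=bot.get_obs(); M=rot(o); d=M.T@(np.array(p)-o["ee_pos"])*100
    r=np.zeros(3) if rpy is None else R.from_matrix(M.T@R.from_euler('xyz',rpy,degrees=True).as_matrix()).as_rotvec()
    return d.round(2),r.round(3)
E
python3 - <<'E'
from h import *
a=snap("top");b=snap("side");cv2.imwrite("pics/1.png",cv2.cvtColor(np.vstack([a,b]),cv2.COLOR_RGB2BGR))
o=bot.get_obs();print(o)
Z=dict(label=.061,reagent=.02,turntable=0,post_top=.112,scanner_grip=.034,scanner_lens=.034,scanner=.012,rest_pad=0,jar_amber=0,cylinder=0,wash_bottle=0)
for n in("top","side"):
    print(n,cal(n)[1].round(3).tolist(),cal(n)[0].round(0).tolist())
    for t,z in Z.items():
        for m in bot.mark_of(n,t)[:2]: print(t,round(m["confidence"],2),np.round(m["uv"],1),at_z(n,m["uv"],z).round(4))
E
```

```text
pics
{'time': 0.1, 'q': array([-7.11043449e+01,  5.00799300e+00,  1.00371388e+01,  9.50997971e+01,
        7.23009713e-04,  9.00007515e+01]), 'qd': array([ 0.01047418, -0.04119725,  0.11757382,  0.00747569,  0.04555232,
       -0.04465755]), 'joint_efforts': array([ 5.80669821e-04, -5.21557224e+01,  4.65655267e+01,  1.59022881e-02,
        3.79869687e-05,  1.61023110e-06]), 'ee_pos': array([ 0.17803285, -0.52010751,  0.19233696]), 'tcp_rot': array([-1.79929349e+02, -7.22082512e-04,  1.88949027e+01]), 'wrist_force': array([ 0.36339745, -0.6506974 ,  0.05913478]), 'torque': array([-0.03603615,  0.04116294, -0.01514683]), 'opening': 0.08535418290744039}
top [[-0.017, -0.997, 0.081, 0.45], [-1.0, 0.019, 0.016, -0.088], [-0.018, -0.081, -0.997, 1.055], [0.0, 0.0, 0.0, 1.0]] [[375.0, 0.0, 256.0], [0.0, 375.0, 189.0], [0.0, 0.0, 1.0]]
label 0.76 [285.6 158.9] [ 0.6101 -0.1514  0.061 ]
reagent 0.58 [297.5 160.3] [ 0.6121 -0.1869  0.02  ]
turntable 0.72 [298.1 156.5] [ 0.6261 -0.1908  0.    ]
post_top 0.85 [316.  171.7] [ 0.5677 -0.2239  0.112 ]
scanner_grip 0.6 [376.2 197.9] [ 0.5029 -0.3956
[... 524 characters left out ...]
0.752, -0.659, 0.725], [0.0, 0.0, 0.0, 1.0]] [[380.0, 0.0, 262.0], [0.0, 380.0, 187.0], [0.0, 0.0, 1.0]]
label 0.84 [249.5 178.3] [ 0.6062 -0.1583  0.061 ]
reagent 0.89 [248.6 182.2] [ 0.6232 -0.1854  0.02  ]
turntable 0.61 [245.4 190.1] [ 0.6275 -0.1712  0.    ]
post_top 0.85 [274.3 159.2] [ 0.551  -0.2008  0.112 ]
scanner_grip 0.71 [312.5 147.9] [ 0.5009 -0.3957  0.034 ]
scanner_lens 0.56 [291.5 140.9] [ 0.5744 -0.4072  0.034 ]
scanner 0.66 [314.4 156.6] [ 0.4892 -0.3836  0.012 ]
rest_pad 0.78 [313.8 158.3] [ 0.4922 -0.3901  0.    ]
jar_amber 0.69 [269.6 145.8] [ 0.6474 -0.4005  0.    ]
cylinder 0.83 [258.9 281.7] [0.4671 0.0978 0.    ]
wash_bottle 0.59 [219.6 346.1] [0.4783 0.2642 0.    ]
```

View pics/1.png

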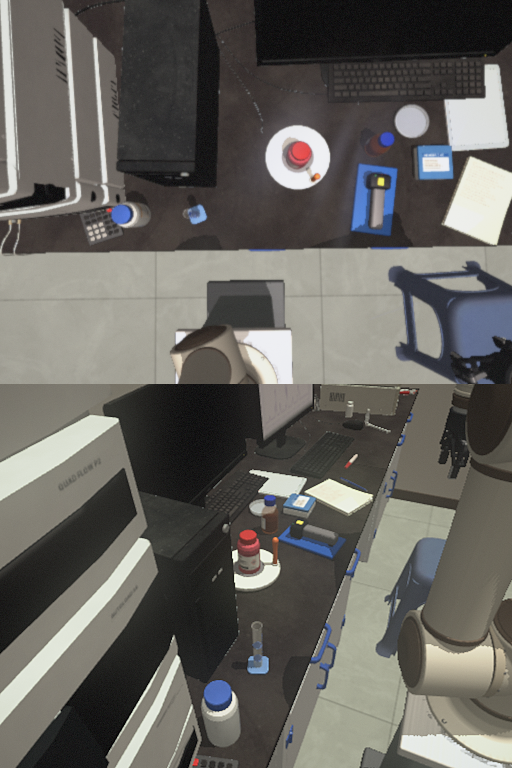

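The top view (upper half) shows the platter at about (298,157) with the red cap at (299,153) and the orange post at (316,177). The scanner is on its blue pad at about (375,200), and the amber jar is at (380,143). In the side view the label (250,178) faces roughly +y. Next I refine these positions.

```bash
cat > meas.py <<'E'
from h import *
def fit(pts):
    A=np.c_[2*pts,np.ones(len(pts))]; s=np.linalg.lstsq(A,(pts**2).sum(1),rcond=None)[0]
    return s[:2],np.sqrt(s[2]+s[0]**2+s[1]**2)
def meas():
    im=snap("top"); hsv=cv2.cvtColor(im,cv2.COLOR_RGB2HSV)
    box=np.zeros(im.shape[:2],bool); box[110:205,250:345]=1
    w=((hsv[...,2]>120)&(hsv[...,1]<70)&box).astype(np.uint8)
    c=max(cv2.findContours(w,0,cv2.CHAIN_APPROX_NONE)[0],key=cv2.contourArea)
    hull=cv2.convexHull(c)[:,0].astype(float)
    P=np.array([at_z("top",u,.02)[:2] for u in hull]); print("platter",fit(P))
    red=(hsv[...,1]>150)&((hsv[...,0]<4)|(hsv[...,0]>172))&(hsv[...,2]>100)&box
    v,u=np.nonzero(red); print("cap px",u.mean(),v.mean(),len(u),at_z("top",(u.mean(),v.mean()),.134).round(4))
    for t,z in(("post_top",.112),("label",.061)):
        for n in("top","side"):
            if n=="side" and t=="post_top": snap("side")
            for m in bot.mark_of(n,t)[:1]: print(n,t,round(m["confidence"],2),np.round(m["uv"],1),at_z(n,m["uv"],z).round(4))
    return im
if __name__=="__main__":
    im=meas()
    hsv=cv2.cvtColor(im,cv2.COLOR_RGB2HSV)
    b=((hsv[...,0]>100)&(hsv[...,0]<125)&(hsv[...,1]>150)&(hsv[...,2]>60)); b[:160]=0; b[240:]=0; b[:,:345]=0; b[:,402:]=0
    for t in("scanner","rest_pad"):
        m=bot.masks_of("top",t)[0]; print(t,m["confidence"],m["extent"])
        r=cv2.minAreaRect(np.argwhere(m["pixels"])[:,::-1].astype(np.float32)); 
        print(np.array([at_z("top",p,.012 if t=="rest_pad" else .034)[:2] for p in cv2.boxPoints(r)]).round(4).tolist())
    r=cv2.minAreaRect(np.argwhere(b)[:,::-1].astype(np.float32));print("pad blue",np.array([at_z("top",p,.012)[:2] for p in cv2.boxPoints(r)]).round(4).tolist(), at_z("top",r[0],.012))
    a=cv2.resize(im[120:250,260:420],None,fx=5,fy=4.6,interpolation=cv2.INTER_CUBIC)
    s=snap("side"); s=cv2.resize(s[120:220,200:360],None,fx=5,fy=5)[:, :800]
    cv2.imwrite("pics/2.png",cv2.cvtColor(cv2.resize(np.vstack([a,s]),(600,600)),cv2.COLOR_RGB2BGR))
E
python3 meas.py
```

```text
platter (array([ 0.6224775 , -0.18621522]), np.float64(0.09072454776470114))
cap px 300.9102564102564 150.7948717948718 234 [ 0.6178 -0.1851  0.134 ]
top post_top 0.82 [317.3 173.4] [ 0.5633 -0.2271  0.112 ]
side post_top 0.73 [273.  156.5] [ 0.5588 -0.2107  0.112 ]
top label 0.96 [288.2 157.1] [ 0.6148 -0.1584  0.061 ]
side label 0.91 [249.  178.9] [ 0.6064 -0.1554  0.061 ]
scanner 0.91 [366.4, 177.6, 395.1, 227.2]
[[0.5685, -0.3708], [0.5673, -0.4357], [0.4185, -0.4289], [0.4196, -0.3647]]
rest_pad 0.63 [350.7, 164.8, 399.5, 238.0]
[[0.4122, -0.3258], [0.6026, -0.3541], [0.5875, -0.4675], [0.3979, -0.4377]]
pad blue [[0.416, -0.329], [0.6009, -0.3591], [0.5851, -0.4662], [0.4009, -0.4347]] [ 0.50005956 -0.39724949  0.012     ]
```

View pics/2.png

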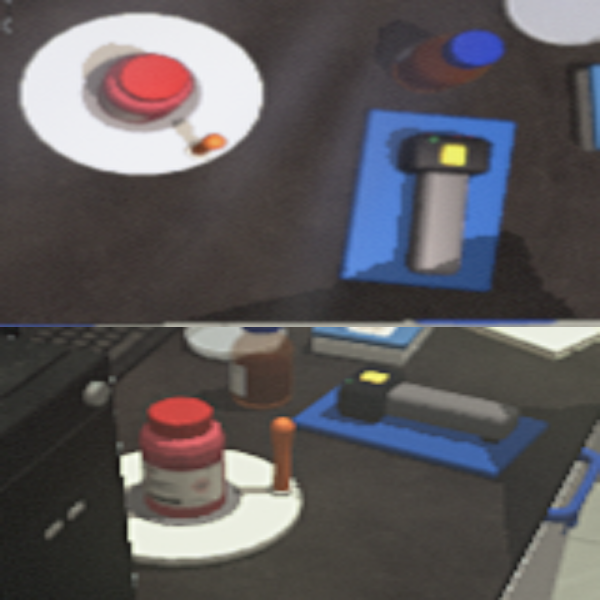

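```bash
p=pendant
python3 -m $p '[[[3.25,-1.09,0,0,0,0,45],[3.25,-1.09,0,0,0,0,45],[3.25,-1.09,0,0,0,0,45],[3.25,-1.09,0,0,0,0,45],[3.25,-1.09,0,0,0,0,45]]]' 20 >/dev/null
python3 -m $p '[[[3.25,-1.09,0,0,0,0,45],[3.25,-1.09,0,0,0,0,45],[3.25,-1.09,0,0,0,0,45],[3.25,-1.09,0,0,0,0,45],[3.25,-1.09,0,0,0,0,45]]]'
python3 -m $p '[[[2,-0.7,0,0,0,0,45],[0,0,0,0,0,-0.1,45],[0,0,0,0,0,-0.1,45],[0,0,0,0,0,0,45]]]'
python3 - <<'E'
from h import *
o=bot.get_obs();print(o["q"].round(1),o["ee_pos"],o["tcp_rot"],o["time"],o["opening"])
a=snap("wrist","3.png")
for t in("post_top","turntable","reagent","label"):
    for n in("wrist","top"):
        if n=="top" and t=="post_top": snap("top")
        z=dict(post_top=.112,turntable=0,reagent=.02,label=.061)[t]
        for m in bot.mark_of(n,t)[:1]: print(n,t,round(m["confidence"],2),np.round(m["uv"],1),at_z(n,m["uv"],z).round(4))
print("exp post",proj("wrist",(.559,-.228,.112)),proj("wrist",(.622,-.186,.02)))
E
```

```text
time: 2.48
ee_pos: [0.4571, -0.3075, 0.1925]
tcp_rot: [179.9, 0.0, 18.2]
wrist_force: [0.5, -0.5, -0.5]
opening: 0.0383
time: 2.82
ee_pos: [0.4805, -0.288, 0.1914]
tcp_rot: [180.0, -0.0, 30.6]
wrist_force: [-0.4, -0.8, -0.2]
opening: 0.0386
[-30.9   6.3  11.3  95.   -0.  118.5] [ 0.48046468 -0.28796277  0.19140421] [ 1.79966567e+02 -9.55802918e-03  3.05796025e+01] 2.8167 0.038575293649242684
top post_top 0.82 [318.4 171.1] [ 0.5691 -0.23    0.112 ]
top turntable 0.83 [296.5 157.4] [ 0.6236 -0.1862  0.    ]
top reagent 0.72 [298.7 159.8] [ 0.6134 -0.1903  0.02  ]
top label 0.68 [284.4 159.4] [ 0.6088 -0.1481  0.061 ]
exp post [238.66654301  55.00503463] [237.63925854 -21.14581676]
```

View pics/3.png

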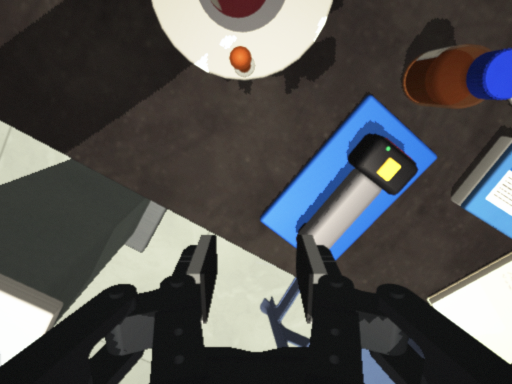

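The wrist view shows the orange post top at (241,58), close to the predicted (239,55), with the scanner head at (383,163). Next is the exact shift to the caging pose.

```bash
python3 - <<'E'
from h import *
p=at_z("wrist",(241,58),.106);print(p, "base",at_z("wrist",(244,72),.02))
c=np.array([.6225,-.186]);d=p[:2]-c;az=np.degrees(np.arctan2(d[1],d[0]))%360
print(np.linalg.norm(d),az); q=c+.076*d/np.linalg.norm(d);print(q)
print(delta([q[0],q[1],.19],[180,0,az-180]))
for u in((411,158),(350,158),(383,163),(372,141),(393,187)):print(u,at_z("wrist",u,.05).round(4))
print(at_z("wrist",(315,240),.03),at_z("wrist",(362,184),.03))
E
```

```text
[ 0.5583858  -0.23002574  0.106     ] base [ 0.55287262 -0.23217813  0.02      ]
0.07777465221090141 214.4764870406815
[ 0.55984875 -0.22902117]
(array([ 9.94, -1.14,  0.17]), array([ 0.001, -0.   , -0.075]))
(411, 158) [ 0.5659 -0.4197  0.05  ]
(350, 158) [ 0.535  -0.3666  0.05  ]
(383, 163) [ 0.5476 -0.3984  0.05  ]
(372, 141) [ 0.5601 -0.3755  0.05  ]
(393, 187) [ 0.5323 -0.4227  0.05  ]
[ 0.43462815 -0.39440668  0.03      ] [ 0.51719697 -0.40182942  0.03      ]
```

```bash
python3 -m pendant '[[[2.6,-0.3,0,0,0,-0.075,45],[2.6,-0.1,0,0,0,0,45],[2.6,-0.1,0,0,0,0,45],[2.2,-0.1,0,0,0,0,45],[0,0,0,0,0,0,45]]]'
python3 - <<'E'
from h import *
print(delta([.5592,-.2295,.083],[180,0,34.5]))
snap("wrist","4.png")
E
```

```text
time: 3.73
ee_pos: [0.5618, -0.2285, 0.1923]
tcp_rot: [179.9, -0.0, 34.3]
wrist_force: [0.2, -0.2, -0.2]
opening: 0.039
(array([-0.28, -0.09, 10.93]), array([ 0.002, -0.001, -0.004]))
```

View pics/4.png

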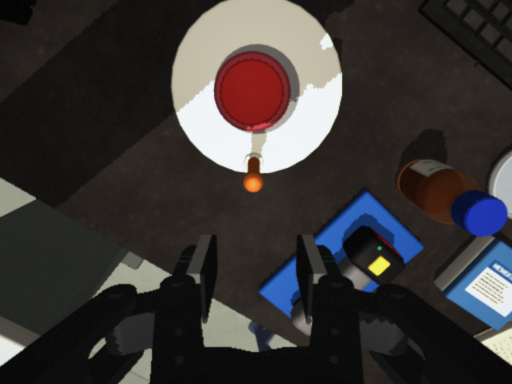

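The post top at (253,183) is centred between the fingers, and the bottle cap at (252,91) is clear of them. I descend now.

```bash
python3 -m pendant '[[[-0.3,-0.1,3,0,0,0,45],[0,0,3,0,0,0,45],[0,0,3,0,0,0,45],[0,0,2,0,0,0,45],[0,0,0,0,0,0,32]]]'
python3 - <<'E'
from h import *
print(proj("wrist",(.5592,-.2295,.106)),delta([.5592,-.2295,.083],[180,0,34.5]))
E
```

```text
time: 4.2
ee_pos: [0.5565, -0.2331, 0.0807]
tcp_rot: [179.6, -0.1, 34.1]
wrist_force: [-0.9, 0.2, -0.1]
opening: 0.0281
[253.02524346 231.12463373] (array([ 0.43, -0.14, -0.23]), array([ 0.007, -0.002, -0.006]))
```

```bash
python3 -m pendant '[[[0.3,0,0,0,0,0,32],[0.01,0.4,0,0,0,-0.0524,32],[0.01,0.4,0,0,0,-0.0524,32],[0.01,0.4,0,0,0,-0.0524,32],[0.01,0.4,0,0,0,-0.0524,32]]]'
python3 -m pendant '[[[0.01,0.4,0,0,0,-0.0524,32],[0.01,0.4,0,0,0,-0.0524,32],[0.01,0.4,0,0,0,-0.0524,32],[0.01,0.4,0,0,0,-0.0524,32],[0.01,0.4,0,0,0,-0.0524,32]]]'
cat > arc.py <<'E'
from h import *
o=bot.get_obs();M=rot(o);v=np.array([.6225,-.186])-o["ee_pos"][:2]
print("yaw",o["tcp_rot"][2],"radius",np.linalg.norm(v),"az of tcp",np.degrees(np.arctan2(-v[1],-v[0]))%360,"centre in tool cm",(M.T@[*v,0]*100).round(2))
E
python3 arc.py
```

```text
time: 4.62
ee_pos: [0.5689, -0.246, 0.0876]
tcp_rot: [179.4, -0.1, 46.4]
wrist_force: [0.4, 0.7, -0.0]
opening: 0.0275
time: 5.03
ee_pos: [0.5883, -0.2615, 0.0998]
tcp_rot: [178.7, 0.1, 62.0]
wrist_force: [0.5, 1.0, -0.3]
opening: 0.0274
yaw 61.978075184275596 radius 0.08290853697068432 az of tcp 245.66498858877333 centre in tool cm [ 8.27 -0.53 -0.02]
```

```bash
python3 -m pendant '[[[0.3,0,0.8,0.01,0,0,32],[0.3,0,0.8,0.01,0,0,32],[0,0,0,0,0,0,32]]]'; python3 arc.py
python3 -m pendant '[[[0.05,0.4,0.2,0.003,0,-0.0524,32],[0.05,0.4,0.2,0.003,0,-0.0524,32],[0.05,0.4,0.2,0.003,0,-0.0524,32],[0.05,0.4,0.2,0.003,0,-0.0524,32],[0.05,0.4,0.2,0.003,0,-0.0524,32]]]'; python3 arc.py
```

```text
time: 5.28
ee_pos: [0.5934, -0.2577, 0.0877]
tcp_rot: [179.6, 0.1, 61.9]
wrist_force: [0.9, -0.0, -0.4]
opening: 0.0271
yaw 61.856915306638136 radius 0.07740693218639946 az of tcp 247.94511000394698 centre in tool cm [ 7.7  -0.82 -0.01]
time: 5.7
ee_pos: [0.6127, -0.2622, 0.0782]
tcp_rot: [-179.4, 0.0, 77.0]
wrist_force: [-0.5, -0.3, 0.7]
opening: 0.0273
yaw 76.97383664108577 radius 0.07681761949225545 az of tcp 262.66744048197546 centre in tool cm [ 7.64 -0.76  0.  ]
```

```bash
python3 -m pendant '[[[0.02,0.36,0.1,-0.002,0,-0.06,32],[0.02,0.36,0.1,-0.002,0,-0.06,32],[0.02,0.36,0.1,-0.002,0,-0.06,32],[0.02,0.36,0.1,0,0,-0.06,32],[0.02,0.36,0.1,0,0,-0.06,32]]]'
python3 -m pendant '[[[0.02,0.36,0,0,0,-0.06,32],[0.02,0.36,0,0,0,-0.06,32],[0,0,0,0,0,0,32]]]'; python3 arc.py
python3 - <<'E'
from h import *
for n in("side","top","wrist"):
    snap(n,"5%s.png"%n)
    for t in("label","reagent","post_top"):
        z=dict(post_top=.112,turntable=0,reagent=.02,label=.061)[t]
        for m in bot.mark_of(n,t)[:1]: print(n,t,round(m["confidence"],2),np.round(m["uv"],1),at_z(n,m["uv"],z).round(4))
i=cv2.imread("pics/5side.png")[130:220,205:325];w=cv2.imread("pics/5wrist.png")
cv2.imwrite("pics/5.png",np.hstack([cv2.resize(i,(400,300),interpolation=2),cv2.resize(w,(400,300))]))
E
```

```text
time: 6.12
ee_pos: [0.6307, -0.2622, 0.0721]
tcp_rot: [-179.6, -0.2, 94.6]
wrist_force: [0.5, -0.6, 0.1]
opening: 0.0275
time: 6.37
ee_pos: [0.6379, -0.2602, 0.0715]
tcp_rot: [-179.6, -0.3, 101.7]
wrist_force: [0.4, -0.3, -0.3]
opening: 0.0274
yaw 101.74684969411032 radius 0.07580091545720519 az of tcp 281.75567537482334 centre in tool cm [ 7.58 -0.    0.04]
side label 0.74 [246.  181.1] [ 0.61  -0.144  0.061]
side reagent 0.66 [248.5 181.9] [ 0.624  -0.1865  0.02  ]
side post_top 0.67 [272.7 156.2] [ 0.56   -0.2116  0.112 ]
top label 0.92 [285.9 158. ] [ 0.6125 -0.1522  0.061 ]
top reagent 0.8 [297.  160.7] [ 0.611  -0.1855  0.02  ]
top post_top 0.59 [316.4 175.2] [ 0.5588 -0.2247  0.112 ]
wrist reagent 0.68 [254.8  86.5] [ 0.6204 -0.1857  0.02  ]
wrist post_top 0.69 [ 98.  151.8] [ 0.5601 -0.2272  0.112 ]
```

View pics/5.png

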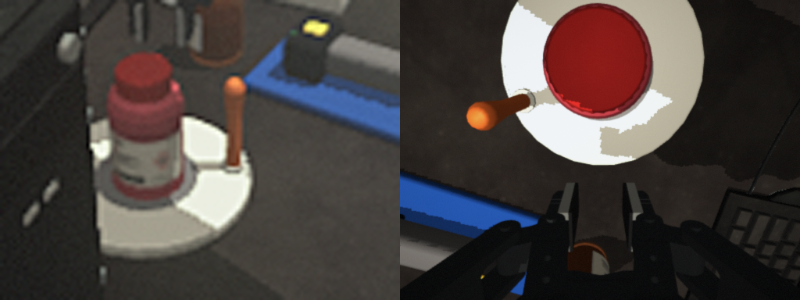

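```bash
python3 - <<'E'
from h import *
c=bot.get_calibration("wrist");print(np.array(c["intrinsics"]).round(1).tolist(),np.array(c["T_tool_cam"]).round(4).tolist())
K=np.array(c["intrinsics"]);T=np.array(c["T_tool_cam"])
for z in(0,-.01,-.02):
  for y in(-.0137,.0137):
    for x in(-.011,.011):
      q=K@np.linalg.inv(T)[:3]@[x,y,z,1];print((x,y,z),(q[:2]/q[2]).round(1))
i=cv2.imread("pics/5wrist.png")[200:384,130:390];cv2.imwrite("pics/6.png",cv2.resize(i,None,fx=3,fy=3,interpolation=2))
E
```

```text
[[323.6, 0.0, 256.2], [0.0, 323.6, 189.2], [0.0, 0.0, 1.0]] [[0.0008, -0.956, -0.2933, 0.0744], [1.0, 0.001, -0.0004, -0.0002], [0.0007, -0.2933, 0.956, -0.1796], [0.0, 0.0, 0.0, 1.0]]
(-0.011, -0.0137, 0) [234.2 236.9]
(0.011, -0.0137, 0) [233.5 202.7]
(-0.011, 0.0137, 0) [279.3 236.9]
(0.011, 0.0137, 0) [280.1 202.8]
(-0.011, -0.0137, -0.01) [233.  244.4]
(0.011, -0.0137, -0.01) [232.2 208.7]
(-0.011, 0.0137, -0.01) [280.4 244.5]
(0.011, 0.0137, -0.01) [281.3 208.8]
(-0.011, -0.0137, -0.02) [231.8 252.7]
(0.011, -0.0137, -0.02) [230.9 215.3]
(-0.011, 0.0137, -0.02) [281.7 252.8]
(0.011, 0.0137, -0.02) [282.7 215.4]
```

View pics/6.png

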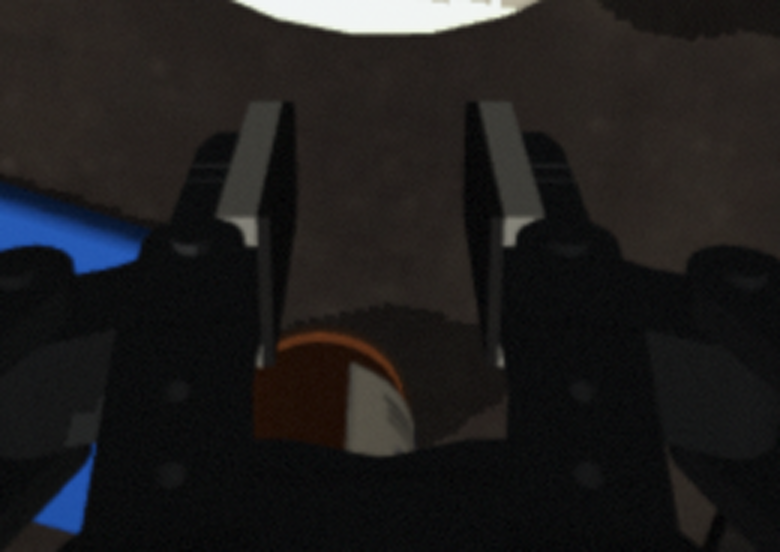

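The post did not move. In this crop the fingertip edges are at row 233, while the calibration puts the TCP at about row 203, so the fingertips look roughly 4 cm short of the reported TCP. I cross-check with the side camera.

```bash
python3 - <<'E'
from h import *
o=bot.get_obs();M=rot(o)
i=cv2.imread("pics/5side.png");f=6
c=cv2.resize(i[110:180,200:310],None,fx=f,fy=f,interpolation=2)
for z,col in((0,(0,255,0)),(-.02,(255,255,0)),(-.044,(0,0,255))):
    for y in(-.0137,.0137):
        u=(proj("side",o["ee_pos"]+M@[0,y,z])-[200,110])*f; cv2.circle(c,tuple(int(a) for a in u),4,col,-1)
cv2.imwrite("pics/7.png",c)
E
```

```text
(no output)
```

View pics/7.png

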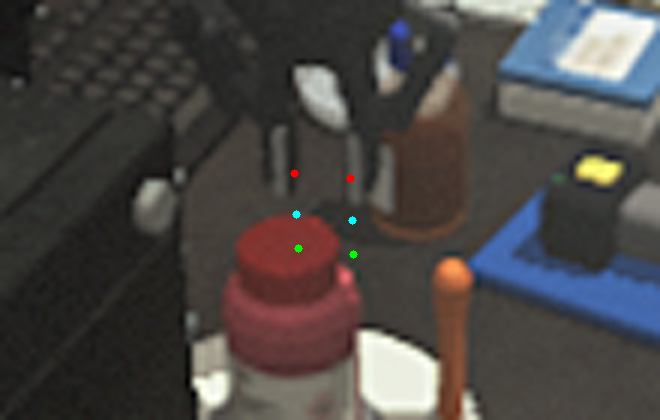

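The side camera agrees: the fingertips sit about 3 cm above the reported TCP, so the fingers passed over the post. I go back up and around, then descend about 4 cm lower.

```bash
python3 -m pendant '[[[0,0,-2.5,0,0,0,45],[0,0,-2.5,0,0,0,45],[0.05,-0.89,0,0,0,0.117,45],[0.05,-0.89,0,0,0,0.117,45],[0.05,-0.89,0,0,0,0.117,45]]]' >/dev/null
python3 -m pendant '[[[0.05,-0.89,0,0,0,0.117,45],[0.05,-0.89,0,0,0,0.117,45],[0.05,-0.89,0,0,0,0.117,45],[0.05,-0.89,0,0,0,0.117,45],[0.05,-0.89,0,0,0,0.117,45]]]'
python3 -m pendant '[[[0.05,-0.89,0,0,0,0.117,45],[0.05,-0.89,0,0,0,0.117,45],[0,0,0,0,0,0,45]]]'
python3 - <<'E'
from h import *
print(delta([.5592,-.2295,.045],[180,0,34.5]))
E
```

```text
time: 7.8
ee_pos: [0.5698, -0.2422, 0.1238]
tcp_rot: [-179.5, 0.2, 45.6]
wrist_force: [-0.8, 0.6, 0.2]
opening: 0.0382
time: 8.05
ee_pos: [0.557, -0.2273, 0.1247]
tcp_rot: [-179.6, 0.3, 31.1]
wrist_force: [-0.6, 0.3, 0.1]
opening: 0.0384
(array([0.12, 0.36, 7.97]), array([-0.007,  0.005, -0.059]))
```

```bash
python3 -m pendant '[[[0.1,0.35,0,-0.007,0.005,-0.059,45],[0,0,2.5,0,0,0,45],[0,0,2.5,0,0,0,45],[0,0,2.5,0,0,0,45],[0,0,0,0,0,0,45]]]'
python3 - <<'E'
from h import *
print(delta([.5592,-.2295,.045],[180,0,34.5]))
s=snap("side");w=snap("wrist")
cv2.imwrite("pics/8.png",cv2.cvtColor(np.hstack([cv2.resize(s[130:220,205:325],(400,300),interpolation=2),cv2.resize(w,(400,300))]),cv2.COLOR_RGB2BGR))
E
```

```text
time: 8.47
ee_pos: [0.5623, -0.2315, 0.0502]
tcp_rot: [179.6, -0.2, 35.8]
wrist_force: [-0.6, 0.6, -0.3]
opening: 0.0385
(array([-0.14, -0.35,  0.52]), array([ 0.007, -0.003,  0.023]))
```

View pics/8.png

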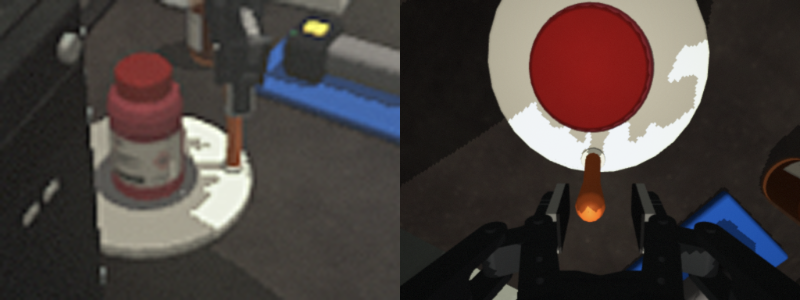

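The post is now between the fingers (ball at about (590,208) in the right half), and the side view shows the tips well below the post's top. I turn in small arcs and check after each.

```bash
python3 -m pendant '[[[-0.1,0,0.3,0.007,0,0,30],[0,0,0,0,0,0,30],[0.01,0.4,0,0,0,-0.0524,30],[0.01,0.4,0,0,0,-0.0524,30],[0.01,0.4,0,0,0,-0.0524,30]]]';python3 arc.py
python3 -m pendant '[[[0.03,0.4,0.1,0.001,0,-0.0524,30],[0.03,0.4,0.1,0.001,0,-0.0524,30],[0.03,0.4,0.1,0.001,0,-0.0524,30],[0.03,0.4,0.1,0.001,0,-0.0524,30],[0.03,0.4,0.1,0.001,0,-0.0524,30]]]';python3 arc.py
```

```text
time: 8.98
ee_pos: [0.5735, -0.2429, 0.0595]
tcp_rot: [179.4, -0.5, 45.3]
wrist_force: [-0.8, 0.7, -1.5]
opening: 0.0258
yaw 45.29898590271299 radius 0.07504369947337625 az of tcp 229.25615295855715 centre in tool cm [ 7.49 -0.52  0.06]
time: 9.4
ee_pos: [0.5927, -0.2559, 0.0616]
tcp_rot: [179.3, -0.4, 61.3]
wrist_force: [-1.7, 0.9, -0.7]
opening: 0.0256
yaw 61.2808675392665 radius 0.07594678377328566 az of tcp 246.8990776596345 centre in tool cm [ 7.56 -0.74  0.05]
```

```bash
python3 -m pendant '[[[0.03,0.4,0.2,0.002,0,-0.06,30],[0.03,0.4,0.2,0.002,0,-0.06,30],[0.03,0.4,0.2,0.002,0,-0.06,30],[0.03,0.4,0.2,0.001,0,-0.06,30],[0.03,0.4,0.2,0.001,0,-0.06,30]]]';python3 arc.py
python3 -m pendant '[[[0.03,0.38,0.1,0,0,-0.06,30],[0.03,0.38,0.1,0,0,-0.06,30],[0.03,0.38,0.1,0,0,-0.06,30],[0.02,0.2,0,0,0,-0.03,30],[0,0,0,0,0,0,30]]]';python3 arc.py
python3 - <<'E'
from h import *
w=snap("wrist")
s=snap("side")
for t in("label","reagent","post_top"):
        z=dict(post_top=.112,turntable=0,reagent=.02,label=.061)[t]
        for m in bot.mark_of("side",t)[:1]: print("side",t,round(m["confidence"],2),np.round(m["uv"],1),at_z("side",m["uv"],z).round(4))
cv2.imwrite("pics/9.png",cv2.cvtColor(np.hstack([cv2.resize(s[130:220,205:325],(400,300),interpolation=2),cv2.resize(w,(400,300))]),cv2.COLOR_RGB2BGR))
E
```

```text
time: 9.82
ee_pos: [0.6154, -0.2636, 0.0597]
tcp_rot: [179.2, -0.2, 79.5]
wrist_force: [-1.5, 1.3, 0.7]
opening: 0.0254
yaw 79.51082391001172 radius 0.0779071802142611 az of tcp 264.7393705138652 centre in tool cm [ 7.76 -0.71  0.02]
time: 10.23
ee_pos: [0.6318, -0.2652, 0.0629]
tcp_rot: [178.9, 0.1, 92.6]
wrist_force: [-1.4, 0.1, -0.6]
opening: 0.0255
yaw 92.55807419206432 radius 0.07976777866714237 az of tcp 276.71624825072814 centre in tool cm [ 7.96 -0.58 -0.03]
side label 0.6 [261.3 175.3] [ 0.5816 -0.1823  0.061 ]
side reagent 0.88 [251.7 180.8] [ 0.6176 -0.1944  0.02  ]
side post_top 0.66 [258.4 140.4] [ 0.6259 -0.2657  0.112 ]
```

View pics/9.png

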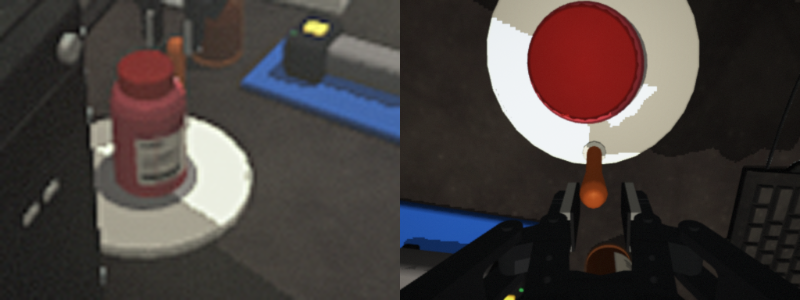

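The platter turned about 57°: in the side view the label now spans columns 137–187 of the bottle's 113–187, which puts it at an azimuth of about 170°. I turn about 9° more and measure the label's edge.

```bash
python3 -m pendant '[[[0.15,0.38,0.3,0.006,0,-0.06,30],[0.1,0.38,0.3,0.006,0,-0.06,30],[0.1,0.38,0.2,0.005,0,-0.06,30],[0,0,0,0,0,0,30]]]';python3 arc.py
cat > lab.py <<'E'
from h import *
s=snap("side"); hsv=cv2.cvtColor(s,cv2.COLOR_RGB2HSV)
K,P=cal("side"); ax=np.array([.6215,-.186])
m=bot.mark_of("side","label")[:1]; 
for k in m: print(round(k["confidence"],2),at_z("side",k["uv"],.061).round(4))
for z in (.05,.061,.07):
    best=[]
    for a in range(60,215,5):
        p=[ax[0]+.031*np.cos(np.radians(a)),ax[1]+.031*np.sin(np.radians(a)),z]
        u=proj("side",p); best.append((a,int(cv2.getRectSubPix(hsv[...,1],(1,1),tuple(map(float,u)))[0,0])))
    print(z,best)
c=s[130:220,205:325]
cv2.imwrite("pics/10.png",cv2.cvtColor(cv2.resize(c,(800,600),interpolation=2),cv2.COLOR_RGB2BGR))
E
python3 lab.py
```

```text
time: 10.82
ee_pos: [0.642, -0.2613, 0.0561]
tcp_rot: [179.9, 0.3, 102.9]
wrist_force: [0.3, -0.1, -1.3]
opening: 0.0257
yaw 102.91588575278459 radius 0.07782488365078714 az of tcp 284.54459806856124 centre in tool cm [ 7.78 -0.22 -0.04]
0.88 [ 0.5775 -0.1929  0.061 ]
0.05 [(60, 103), (65, 108), (70, 106), (75, 106), (80, 106), (85, 107), (90, 107), (95, 106), (100, 114), (105, 87), (110, 51), (115, 31), (120, 30), (125, 34), (130, 33), (135, 40), (140, 43), (145, 37), (150, 34), (155, 34), (160, 33), (165, 34), (170, 36), (175, 36), (180, 38), (185, 36), (190, 37), (195, 37), (200, 35), (205, 33), (210, 32)]
0.061 [(60, 94), (65, 116), (70, 110), (75, 107), (80, 104), (85, 111), (90, 106), (95, 112), (100, 113), (105, 79), (110, 46), (115, 33), (120, 31), (125, 32), (130, 32), (135, 37), (140, 40), (145, 36), (150, 30), (155, 32), (160, 30), (165, 29), (170, 33), (175, 35), (180, 34), (185, 34), (190, 33), (195, 33), (200, 34), (205, 33), (210, 33)]
0.07 [(60, 83), (65, 109), (70, 113), (75, 109), (80, 109), (85, 107), (90, 107), (95, 108), (100, 114), (105, 87), (110, 48), (115, 34), (120, 34), (125, 35), (130, 34), (135, 38), (140, 41), (145, 39), (150, 31), (155, 32), (160, 32), (165, 33), (170, 36), (175, 37), (180, 37), (185, 37), (190, 35), (195, 34), (200, 34), (205, 36), (210, 44)]
```

The label edge is at about 106° azimuth, which puts the middle at about 181°, squarely front. I release the post, rise, and move over the scanner.

```bash
python3 -m pendant '[[[0,-0.3,0,0,0,0,40],[0,0,-1,0,0,0,42],[0,0,-3,0,0,0,42],[0,0,-4,0,0,0,42],[0,0,-4,0,0,0,50]]]'
python3 -m pendant '[[[-1.6,-3.5,0,0,0,0,100],[-1.6,-3.5,0,0,0,0,100],[-1.6,-3.5,0,0,0,0,100],[-1.6,-3.5,0,0,0,0,100],[-1.6,-3.5,0,0,0,0,100]]]' > /dev/null
python3 -m pendant '[[[-1.6,-3.5,0,0,0,0.11,100],[0,0,0,0,0,0.12,100],[0,0,0,0,0,0.12,100],[0,0,0,0,0,0.12,100],[0,0,0,0,0,0.12,100]]]'
python3 -m pendant '[[[0,0,0,0,0,0.12,100],[0,0,0,0,0,0.12,100],[0,0,0,0,0,0.12,100],[0,0,0,0,0,0.12,100],[0,0,0,0,0,0.12,100]]]' >/dev/null
python3 -m pendant '[[[0,0,0,0,0,0.12,100],[0,0,0,0,0,0.12,100],[0,0,0,0,0,0.12,100],[0,0,0,0,0,0.12,100],[0,0,0,0,0,0.12,100]]]'
python3 - <<'E'
from h import *
print(delta([.43,-.397,.18],[180,0,-5]))
E
```

```text
time: 11.33
ee_pos: [0.633, -0.2606, 0.1722]
tcp_rot: [-179.4, -0.2, 102.2]
wrist_force: [0.1, -0.2, 0.3]
opening: 0.0424
time: 12.17
ee_pos: [0.443, -0.4081, 0.2]
tcp_rot: [178.5, 0.5, 67.2]
wrist_force: [-0.3, -0.6, -0.3]
opening: 0.0855
time: 13.0
ee_pos: [0.4394, -0.4088, 0.2131]
tcp_rot: [178.7, -1.9, -4.3]
wrist_force: [0.1, 0.2, -0.2]
opening: 0.0854
(array([-1.13, -1.18,  3.25]), array([ 0.023, -0.032,  0.012]))
```

```bash
python3 -m pendant '[[[-3,-1.2,1,0.023,-0.032,0.012,100],[-1,0,0,0,0,0,100],[0,0,0,0,0,0,100]]]'
python3 - <<'E'
from h import *
w=snap("wrist","11.png");o=bot.get_obs();print(o["ee_pos"],o["tcp_rot"])
for t,z in(("scanner_grip",.034),("scanner_lens",.034),("scanner",.012),("rest_pad",0)):
    for m in bot.mark_of("wrist",t)[:1]: print(t,round(m["confidence"],2),np.round(m["uv"],1),at_z("wrist",m["uv"],z).round(4))
E
```

```text
time: 13.25
ee_pos: [0.3995, -0.3937, 0.205]
tcp_rot: [179.9, -0.2, -5.7]
wrist_force: [0.2, 0.3, 0.8]
opening: 0.0853
[ 0.40003661 -0.39373003  0.20485999] [179.86899073  -0.19923665  -5.64807574]
scanner_grip 0.75 [246.   66.3] [ 0.4991 -0.394   0.034 ]
scanner 0.83 [248.9  70.4] [ 0.4965 -0.396   0.012 ]
```

View pics/11.png

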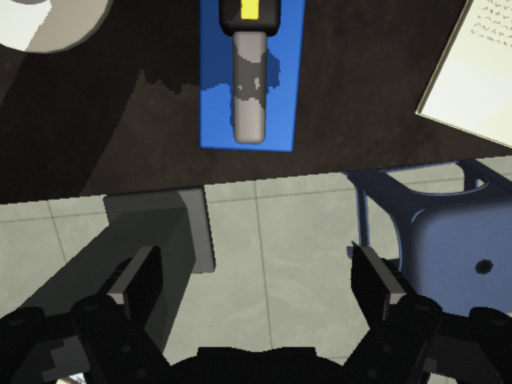

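The handle runs from its tail at (250,141) to the head at (250,33), nearly vertical in the picture, so the tool yaw of −5.6° is almost the scanner's.

```bash
python3 - <<'E'
from h import *
a=at_z("wrist",(250,141),.034);b=at_z("wrist",(250,130),.05);c=at_z("wrist",(250.5,36),.05)
print(a,b,c);d=(c-b)[:2];y=np.degrees(np.arctan2(d[1],d[0]));d/=np.linalg.norm(d)
g=a[:2]+.075*d;print("yaw",y,"grip",g, "from head rear", c[:2]-.033*d)
print(delta([g[0],g[1],.1],[180,0,y]))
E
```

```text
[ 0.42380356 -0.39003565  0.034     ] [ 0.43733905 -0.39170653  0.05      ] [ 0.52450277 -0.40110981  0.05      ]
yaw -6.157291176718459 grip [ 0.4983709  -0.39808003] from head rear [ 0.49169314 -0.39757028]
(array([ 9.68, -0.54, 10.41]), array([ 0.002, -0.003,  0.01 ]))
```

```bash
python3 -m pendant '[[[2.4,-0.13,0.5,0,0,0.01,100],[2.4,-0.13,0.5,0,0,0,100],[2.4,-0.13,2,0,0,0,100],[2.3,-0.13,3,0,0,0,100],[0,0,3.5,0,0,0,100]]]'
python3 -m pendant '[[[0,0,1,0,0,0,100],[0,0,0,0,0,0,100]]]'
python3 - <<'E'
from h import *
print(delta([.4965,-.398,.04],[180,0,-6.1]),delta([.4965,-.398,-.005],[180,0,-6.1]))
E
```

```text
time: 13.92
ee_pos: [0.5058, -0.4029, 0.1165]
tcp_rot: [179.3, -1.0, -6.2]
wrist_force: [0.6, -0.5, -0.6]
opening: 0.0859
time: 14.08
ee_pos: [0.5056, -0.4007, 0.0981]
tcp_rot: [179.7, -0.6, -6.0]
wrist_force: [-0.1, -0.4, 0.4]
opening: 0.0853
(array([-0.99, -0.21,  5.8 ]), array([ 0.006, -0.01 ,  0.001])) (array([-1.03, -0.24, 10.3 ]), array([ 0.006, -0.01 ,  0.001]))
```

```bash
python3 -m pendant '[[[-1,-0.2,0,0.006,-0.01,0,100],[0,0,2,0,0,0,100],[0,0,2,0,0,0,80],[0,0,2,0,0,0,70],[0,0,0,0,0,0,70]]]'
python3 - <<'E'
from h import *
print(delta([.4965,-.398,-.005],[180,0,-6.1]))
s=snap("side");w=snap("wrist")
cv2.imwrite("pics/12.png",cv2.cvtColor(np.hstack([cv2.resize(s[105:195,255:375],(400,300),interpolation=2),cv2.resize(w,(400,300))]),cv2.COLOR_RGB2BGR))
E
```

```text
time: 14.5
ee_pos: [0.4945, -0.3996, 0.0464]
tcp_rot: [179.8, -0.3, -6.1]
wrist_force: [-0.8, 0.6, -1.4]
opening: 0.0596
(array([ 0.16, -0.2 ,  5.14]), array([ 0.004, -0.005,  0.   ]))
```

View pics/12.png

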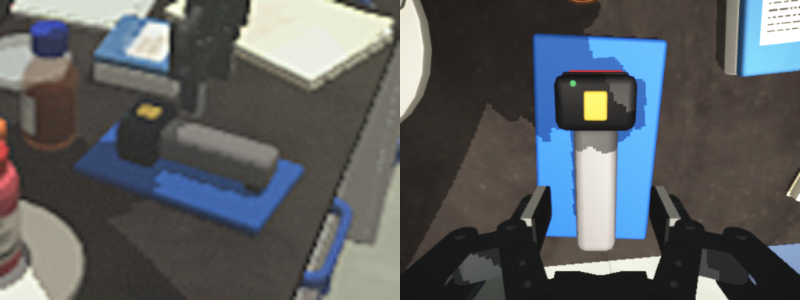

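Only about 2 pixels off: the handle is at column 596 and the finger centre at about 600, with the scanner aligned to the tool. I descend and grip.

```bash
python3 -m pendant '[[[0.1,-0.2,1.5,0.004,-0.005,0,70],[0,0,1.5,0,0,0,70],[0,0,1.3,0,0,0,70],[0,0,0.5,0,0,0,70],[0,0,0,0,0,0,70]]]'
python3 -m pendant '[[[0,0,0,0,0,0,25],[0,0,0,0,0,0,25],[0,0,0,0,0,0,25],[0,0,0,0,0,0,25],[0,0,0,0,0,0,25]]]' 40
python3 -m pendant '[[[0,0,0,0,0,0,25],[0,0,0,0,0,0,25],[0,0,0,0,0,0,25]]]' 40
```

```text
time: 15.02
ee_pos: [0.5003, -0.4019, 0.0081]
tcp_rot: [179.5, -0.7, -6.1]
wrist_force: [-0.7, 0.0, 0.1]
opening: 0.0596
time: 15.43
ee_pos: [0.5008, -0.4019, 0.0097]
tcp_rot: [179.5, -0.8, -6.1]
wrist_force: [-0.1, -0.3, -1.3]
opening: 0.031
time: 15.68
ee_pos: [0.5007, -0.4019, 0.0095]
tcp_rot: [179.5, -0.7, -6.1]
wrist_force: [0.1, -1.2, -2.7]
opening: 0.0314
```

It closed at 31 mm but 15 mm too high, on the handle's rounded top. I reopen, go lower and regrip.

```bash
python3 -m pendant '[[[0,0,0,0,0,0,65],[0,0,0,0,0,0,65],[0,0,0,0,0,0,65]]]' 40
python3 - <<'E'
from h import *
print(delta([.4965,-.398,-.005],[180,0,-6.1]))
snap("wrist")
for t,z in(("scanner_grip",.034),("scanner",.012)):
    for m in bot.mark_of("wrist",t)[:1]: print(t,round(m["confidence"],2),at_z("wrist",m["uv"],z).round(4))
E
python3 -m pendant '[[[0,-0.3,0.5,0.008,-0.01,0,65],[0,0,0.8,0,0,0,65],[0,0,0.4,0,0,0,65],[0,0,0,0,0,0,65]]]'
```

```text
time: 15.93
ee_pos: [0.501, -0.4022, 0.0101]
tcp_rot: [179.5, -0.8, -6.1]
wrist_force: [-0.1, -0.2, -0.2]
opening: 0.0555
(array([-0.51, -0.38,  1.5 ]), array([ 0.009, -0.014, -0.001]))
scanner_grip 0.61 [ 0.4965 -0.4019  0.034 ]
scanner 0.78 [ 0.4972 -0.4007  0.012 ]
time: 16.42
ee_pos: [0.5016, -0.399, -0.0085]
tcp_rot: [-180.0, -0.2, -6.1]
wrist_force: [0.1, -0.1, 0.5]
opening: 0.0555
```

```bash
python3 -m pendant '[[[0,0,0,0,0,0,20],[0,0,0,0,0,0,20],[0,0,0,0,0,0,20],[0,0,0,0,0,0,20],[0,0,0,0,0,0,20]]]' 50
python3 -m pendant '[[[0,0,0,0,0,0,20],[0,0,-0.5,0,0,0,20],[0,0,-1,0,0,0,20],[0,0,-1,0,0,0,20],[0,0,-1,0,0,0,20]]]' 50
```

```text
time: 16.83
ee_pos: [0.5012, -0.399, -0.0092]
tcp_rot: [-180.0, -0.1, -6.1]
wrist_force: [0.4, 0.2, -0.8]
opening: 0.0327
time: 17.25
ee_pos: [0.4996, -0.3976, 0.0257]
tcp_rot: [-179.8, 0.1, -6.1]
wrist_force: [0.1, -0.4, -1.8]
opening: 0.0331
```

Held: the wrist shows the weight (−1.8 N) and the opening is 33 mm. I carry it in front of the label.

```bash
python3 -m pendant '[[[-1.1,-1.5,0,0,0,0,20],[-1.1,-2.5,0,0,0,0,20],[-1.1,-2.5,0,0,0,0,20],[-1.1,-2.5,0,0,0,0,20],[-1.1,-2.5,0,0,0,0,20]]]' >/dev/null
python3 -m pendant '[[[-1.1,-2.5,0,0,0,-0.03,20],[-1,-2.5,0,0,0,-0.03,20],[-0.7,-2,0,0,0,-0.03,20],[0,-1,0,0,0,-0.016,20],[0,0,0,0,0,0,20]]]'
python3 - <<'E'
from h import *
print(delta([.4345,-.186,.018],[180,0,0]))
o=bot.get_obs();print(o["ee_pos"],o["tcp_rot"])
snap("wrist","13.png")
for t,z in(("scanner_grip",o["ee_pos"][2]+.043),("scanner_lens",o["ee_pos"][2]+.043),("scanner",o["ee_pos"][2]+.021),("reagent",.02),("label",.061),("turntable",0)):
    for m in bot.mark_of("wrist",t)[:1]: print(t,round(m["confidence"],2),np.round(m["uv"],1),at_z("wrist",m["uv"],z).round(4))
E
```

```text
time: 18.08
ee_pos: [0.4365, -0.1914, 0.0405]
tcp_rot: [179.7, -0.8, 0.1]
wrist_force: [0.1, -0.6, -2.3]
opening: 0.0328
(array([-0.23, -0.55,  2.25]), array([ 0.006, -0.014,  0.001]))
[ 0.43646437 -0.19140113  0.04054216] [ 1.79657954e+02 -7.89667717e-01  5.85120672e-02]
scanner_grip 0.74 [253.7 265.5] [ 0.4312 -0.1922  0.0835]
scanner_lens 0.83 [254.1 105. ] [ 0.505  -0.193   0.0835]
scanner 0.87 [255.7 246.1] [ 0.4306 -0.1938  0.0615]
```

View pics/13.png

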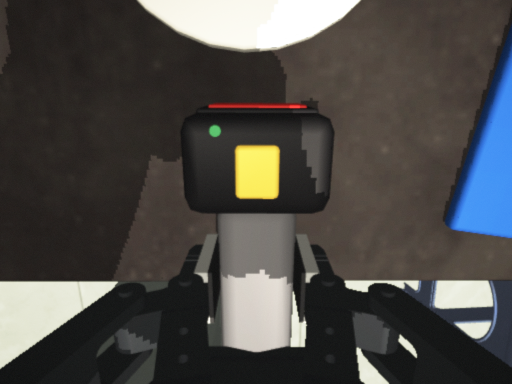

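The scanner is held straight: head centred at column 257, red lens forward at (258,105), platter edge ahead. I move to the scan pose, check it by triangulating the marks, then hold.

```bash
python3 -m pendant '[[[-0.2,-0.5,1.1,0.006,-0.014,0,20],[0,0,1.1,0,0,0,20],[0,0,0,0,0,0,20],[0,0,0,0,0,0,20]]]'
cat > tri.py <<'E'
from h import *
def tri(obs):
    A=[];b=[]
    for n,uv in obs:
        K,P=cal(n);d=P[:3,:3]@np.linalg.inv(K)@[*uv,1];d/=np.linalg.norm(d);Q=np.eye(3)-np.outer(d,d);A.append(Q);b.append(Q@P[:3,3])
    return np.linalg.lstsq(np.vstack(A),np.hstack(b),rcond=None)[0]
for n in("wrist","top","side"): snap(n)
for t in("scanner_grip","scanner_lens","label","reagent","turntable","scanner"):
    ob=[]
    for n in("wrist","top","side"):
        m=bot.mark_of(n,t)
        if m and m[0]["confidence"]>.45: ob.append((n,m[0]["uv"]))
    print(t,[(n,np.round(u,0).tolist()) for n,u in ob],tri(ob).round(4) if len(ob)>1 else "")
o=bot.get_obs();print(o["ee_pos"],o["tcp_rot"],proj("side",o["ee_pos"]+[.069,0,.043]),proj("side",o["ee_pos"]+[-.005,0,.043]),"platter edge",at_z("wrist",(248,48),.02))
E
python3 tri.py; python3 lab.py
```

```text
time: 18.77
ee_pos: [0.4336, -0.1892, 0.0132]
tcp_rot: [-179.9, 0.4, -0.3]
wrist_force: [-0.0, -0.3, -1.5]
opening: 0.0333
scanner_grip [('wrist', [254.0, 268.0]), ('side', [313.0, 193.0])] [ 0.4286 -0.1855  0.0484]
scanner_lens [('wrist', [253.0, 102.0]), ('top', [303.0, 201.0]), ('side', [286.0, 182.0])] [ 0.5048 -0.1912  0.0534]
label [('top', [298.0, 165.0]), ('side', [260.0, 174.0])] [ 0.5909 -0.1864  0.0608]
reagent [('side', [250.0, 180.0])] 
turntable [('top', [297.0, 159.0]), ('side', [244.0, 189.0])] [ 0.6295 -0.1867 -0.0117]
scanner [('wrist', [254.0, 247.0]), ('side', [318.0, 195.0])] [ 0.424  -0.1906  0.0354]
[ 0.43407898 -0.18931312  0.01434984] [-179.92179703    0.26020179   -0.2974157 ] [289.03565399 181.84605621] [315.37137846 188.78104947] platter edge [ 0.52863512 -0.18630657  0.02      ]
0.05 [(60, 108), (65, 118), (70, 110), (75, 108), (80, 108), (85, 109), (90, 110), (95, 109), (100, 117), (105, 91), (110, 48), (115, 31), (120, 31), (125, 34), (130, 33), (135, 41), (140, 44), (145, 37), (150, 31), (155, 34), (160, 35), (165, 33), (170, 31), (175, 34), (180, 34), (185, 36), (190, 37), (195, 39), (200, 36), (205, 33), (210, 30)]
0.061 [(60, 99), (65, 118), (70, 115), (75, 112), (80, 108), (85, 111), (90, 110), (95, 109), (100, 115), (105, 80), (110, 45), (115, 34), (120, 32), (125, 32), (130, 33), (135, 39), (140, 41), (145, 36), (150, 31), (155, 29), (160, 31), (165, 33), (170, 35), (175, 34), (180, 35), (185, 34), (190, 32), (195, 30), (200, 31), (205, 31), (210, 30)]
0.07 [(60, 89), (65, 118), (70, 119), (75, 113), (80, 110), (85, 109), (90, 109), (95, 111), (100, 118), (105, 87), (110, 48), (115, 35), (120, 34), (125, 35), (130, 36), (135, 40), (140, 43), (145, 39), (150, 33), (155, 32), (160, 33), (165, 35), (170, 35), (175, 34), (180, 36), (185, 36), (190, 33), (195, 32), (200, 32), (205, 35), (210, 42)]
```

Label triangulates to (0.591,−0.186,0.061) and lens to (0.505,−0.191,0.053). I trim about 4 mm up and 4 mm left, then hold for about 1.5 s.

```bash
python3 -m pendant '[[[0,-0.4,-0.4,0,0,0.005,20],[0,0,0,0,0,0,20],[0,0,0,0,0,0,20]]]'
python3 tri.py | grep -v -e reagent -e turntable
```

```text
time: 20.17
ee_pos: [0.4341, -0.1849, 0.0188]
tcp_rot: [-179.9, 0.3, -0.6]
wrist_force: [0.1, 0.1, -3.3]
opening: 0.033
scanner_grip [('wrist', [251.0, 265.0]), ('side', [313.0, 188.0])] [ 0.4327 -0.1827  0.0654]
scanner_lens [('wrist', [255.0, 105.0]), ('top', [300.0, 203.0]), ('side', [286.0, 182.0])] [ 0.5014 -0.1848  0.061 ]
label [('top', [299.0, 167.0]), ('side', [259.0, 174.0])] [ 0.5891 -0.1857  0.0599]
scanner [('wrist', [255.0, 246.0]), ('side', [316.0, 199.0])] [ 0.4221 -0.1849  0.0283]
[ 0.43399631 -0.1850387   0.0186063 ] [-179.91204599    0.27630426   -0.63657579] [288.56325708 181.60392417] [315.04041176 188.57348141] platter edge [ 0.52902956 -0.18248958  0.02      ]
```

```bash
for i in 1 2 3; do python3 -m pendant '[[[0,0,0,0,0,0,20],[0,0,0,0,0,0,20],[0,0,0,0,0,0,20],[0,0,0,0,0,0,20],[0,0,0,0,0,0,20]]]'; done
python3 - <<'E'
from h import *
for i in range(20): snap("top")
print(bot.get_obs()["time"],delta([.4985,-.398,.03],[180,0,-6.1]))
E
```

```text
time: 21.63
ee_pos: [0.434, -0.185, 0.0186]
tcp_rot: [-179.9, 0.3, -0.6]
wrist_force: [-0.9, 0.1, -2.1]
opening: 0.0327
time: 22.05
ee_pos: [0.434, -0.1851, 0.0186]
tcp_rot: [-179.9, 0.3, -0.6]
wrist_force: [-1.0, 0.2, -1.9]
opening: 0.0333
time: 22.47
ee_pos: [0.434, -0.1851, 0.0186]
tcp_rot: [-179.9, 0.3, -0.6]
wrist_force: [-0.3, -0.3, -1.8]
opening: 0.0324
23.4667 (array([ 6.68, 21.22, -1.2 ]), array([-0.001,  0.005,  0.095]))
```

Held still for over 3 s. Now I return it to the pad.

```bash
python3 -m pendant '[[[-0.5,0.5,-0.8,0,0,0,20],[0.3,2,-0.8,0,0,0,20],[0.8,2.5,0,0,0,0,20],[0.9,2.5,0,0,0,0,20],[1,2.5,0,0,0,0,20]]]'
python3 -m pendant '[[[1,2.5,0,0,0,0,20],[1,2.5,0,0,0,0.03,20],[1,2.5,0,0,0,0.03,20],[0.8,1.5,0,0,0,0.03,20],[0,0,0,0,0,0,20]]]'
python3 -c "
from h import *
print(delta([.504,-.398,.03],[180,0,-6.1]),delta([.504,-.398,-.009],[180,0,-6.1]))"
```

```text
time: 23.88
ee_pos: [0.4564, -0.2861, 0.0379]
tcp_rot: [-179.9, 0.3, -0.3]
wrist_force: [0.7, 0.1, -1.9]
opening: 0.0331
time: 24.3
ee_pos: [0.4926, -0.3882, 0.0405]
tcp_rot: [179.9, 0.2, -5.9]
wrist_force: [0.2, 0.1, -2.2]
opening: 0.0331
(array([1.23, 0.86, 1.04]), array([0.001, 0.003, 0.004])) (array([1.25, 0.86, 4.94]), array([0.001, 0.003, 0.004]))
```

```bash
python3 -m pendant '[[[1.2,0.85,1,0,0,0.004,20],[0,0,1,0,0,0,20],[0,0,1,0,0,0,20],[0,0,0,0,0,0,20]]]'
python3 -c "
from h import *
print(delta([.504,-.398,-.009],[180,0,-6.1]))"
```

```text
time: 24.63
ee_pos: [0.5021, -0.3994, 0.0103]
tcp_rot: [179.9, 0.2, -6.1]
wrist_force: [0.1, 1.4, -3.2]
opening: 0.0329
(array([ 0.18, -0.16,  1.93]), array([ 0.001,  0.003, -0.   ]))
```

```bash
python3 -m pendant '[[[0.1,-0.15,0.7,0,0.003,0,20],[0,0,0.4,0,0,0,20],[0,0,0.2,0,0,0,20],[0,0,0,0,0,0,20]]]'
python3 -m pendant '[[[0,0,0.2,0,0,0,20],[0,0,0.2,0,0,0,20],[0,0,0,0,0,0,20]]]'
```

```text
time: 24.97
ee_pos: [0.5019, -0.3957, -0.0033]
tcp_rot: [180.0, 0.0, -6.0]
wrist_force: [0.1, 0.7, -3.1]
opening: 0.0331
time: 25.22
ee_pos: [0.5021, -0.3954, -0.0067]
tcp_rot: [179.9, -0.0, -6.0]
wrist_force: [0.3, -0.1, -2.7]
opening: 0.0332
```

```bash
python3 -m pendant '[[[0,0,0.15,0,0,0,20],[0,0,0.1,0,0,0,20],[0,0,0,0,0,0,20]]]'
python3 -m pendant '[[[0,0,0.1,0,0,0,20],[0,0,0,0,0,0,20]]]'
```

```text
time: 25.47
ee_pos: [0.5025, -0.3956, -0.0089]
tcp_rot: [179.9, -0.1, -6.0]
wrist_force: [-0.1, 0.3, -2.8]
opening: 0.033
time: 25.63
ee_pos: [0.5027, -0.3959, -0.0089]
tcp_rot: [179.9, -0.1, -6.0]
wrist_force: [-0.1, 0.4, -2.5]
opening: 0.0329
```

```bash
python3 -m pendant '[[[0,0,0.15,0,0,0,20],[0,0,0,0,0,0,20]]]'
python3 -m pendant '[[[0,0,0.15,0,0,0,20],[0,0,0,0,0,0,20]]]'
```

```text
time: 25.8
ee_pos: [0.503, -0.3961, -0.0088]
tcp_rot: [179.8, -0.2, -6.0]
wrist_force: [-0.5, -0.1, -2.3]
opening: 0.0332
time: 25.97
ee_pos: [0.5033, -0.3965, -0.0089]
tcp_rot: [179.8, -0.3, -6.0]
wrist_force: [0.3, -0.7, -1.7]
opening: 0.033
```

The height is the same as at the grasp (−9 mm), so the scanner is on the pad. Release and rise.

```bash
python3 -m pendant '[[[0,0,0,0,0,0,50],[0,0,0,0,0,0,60],[0,0,0,0,0,0,65],[0,0,0,0,0,0,65],[0,0,-0.5,0,0,0,65]]]'
python3 -m pendant '[[[0,0,-1.5,0,0,0,70],[0,0,-3,0,0,0,70],[0,0,-4,0,0,0,70],[0,0,-4,0,0,0,70],[-2,0,-3,0,0,0,70]]]'
python3 -m pendant '[[[-3.5,0,0,0,0,0,70],[-3,0,0,0,0,0,70],[0,0,0,0,0,0,70],[0,0,0,0,0,0,70],[0,0,0,0,0,0,70]]]'
python3 tri.py; python3 lab.py | head -3
python3 - <<'E'
from h import *
for t,z in(("jar_amber",0),("cylinder",0),("wash_bottle",0),("post_top",.112),("rest_pad",0)):
  for n in("top","side"):
    if t=="jar_amber": snap(n)
  for n in("top","side"):
    for m in bot.mark_of(n,t)[:1]: print(n,t,round(m["confidence"],2),at_z(n,m["uv"],z).round(4))
s=snap("side");w=snap("wrist")
cv2.imwrite("pics/14.png",cv2.cvtColor(np.hstack([cv2.resize(s[115:225,205:352],(400,300),interpolation=2),cv2.resize(w,(400,300))]),cv2.COLOR_RGB2BGR))
E
```

```text
time: 26.38
ee_pos: [0.5033, -0.3966, -0.0051]
tcp_rot: [179.8, -0.2, -6.0]
wrist_force: [0.3, -0.1, -0.3]
opening: 0.0555
time: 26.8
ee_pos: [0.481, -0.391, 0.1474]
tcp_rot: [-179.7, 0.5, -5.9]
wrist_force: [0.3, -1.4, 0.6]
opening: 0.0599
time: 27.22
ee_pos: [0.4153, -0.3863, 0.1606]
tcp_rot: [179.7, -0.3, -5.9]
wrist_force: [0.3, 0.3, -1.1]
opening: 0.0601
scanner_grip [('wrist', [255.0, 82.0]), ('top', [376.0, 197.0]), ('side', [312.0, 148.0])] [ 0.5014 -0.3944  0.0348]
scanner_lens [('top', [380.0, 175.0]), ('side', [292.0, 142.0])] [ 0.5698 -0.4106  0.0266]
label [('top', [297.0, 165.0])] 
reagent [('top', [288.0, 239.0]), ('side', [249.0, 182.0])] [ 0.4799 -0.101   0.1519]
turntable [('top', [293.0, 158.0]), ('side', [246.0, 190.0])] [ 0.6256 -0.177  -0.0043]
scanner [('wrist', [255.0, 84.0]), ('top', [371.0, 201.0]), ('side', [316.0, 154.0])] [ 0.4925 -0.3926  0.0137]
[ 0.41528927 -0.38619798  0.15992064] [179.71246417  -0.24996322  -5.88635289] [321.61237092 101.41604709] [347.81217713 106.36657443] platter edge [ 0.52695592 -0.39130587  0.02      ]
0.7 [ 0.5907 -0.1846  0.0
[... 352 characters left out ...]
0.061 [(60, 97), (65, 116), (70, 111), (75, 109), (80, 110), (85, 110), (90, 108), (95, 105), (100, 110), (105, 78), (110, 46), (115, 35), (120, 31), (125, 33), (130, 32), (135, 41), (140, 44), (145, 38), (150, 32), (155, 32), (160, 32), (165, 35), (170, 36), (175, 34), (180, 34), (185, 35), (190, 35), (195, 36), (200, 38), (205, 39), (210, 37)]
side jar_amber 0.55 [ 0.6522 -0.3924  0.    ]
top cylinder 0.7 [0.4662 0.0953 0.    ]
side cylinder 0.89 [ 0.4676  0.0962 -0.    ]
top wash_bottle 0.98 [0.4652 0.2646 0.    ]
side wash_bottle 0.95 [0.4748 0.2649 0.    ]
side post_top 0.88 [ 0.6384 -0.2547  0.112 ]
top rest_pad 0.9 [ 0.5035 -0.4058  0.    ]
side rest_pad 0.55 [ 0.4789 -0.3777  0.    ]
```

Numerically all is well: scanner_grip is at (0.501,−0.394,0.035), about 3 mm from the pad centre, the label still faces about 181°, and the bystanders are in place. I hand in.

```bash
python3 -c "
from h import *
print(bot.job_done())"
```

```text
the job is handed in; nothing more can be done
None
```

I turned the turntable until the label faced the front, scanned the label, laid the scanner back on its pad and handed the job in at about 28 s. No verdict was reported.

- **First try at the post missed:** the real fingertips sit about 3 cm short of the reported TCP, so they passed over the post without touching it. I measured the offset from the wrist and side cameras and went lower the second time.
- **Turning:** the platter went about 67° counter-clockwise. The label's edge then put its middle at about 181° (180° is straight to the front), and it read the same at the end.
- **Scanner grip:** the first close was too high on the rounded handle, so I reopened, went about 19 mm lower and gripped again.
- **Scanning:** I triangulated the lens at (0.501, −0.185, 0.061) and the label at (0.589, −0.186, 0.060). That is about 88 mm apart and nearly in line, and I held still for over 3 s.
- **Final checks:**
  - The scanner grip is at (0.501, −0.394, 0.035), about 3 mm from the pad centre I measured at the start.
  - The gripper is clear.
  - The cylinder and white bottle are within about 10 mm of their starting marks in both views. The amber jar is within about 10 mm in the side view only.

**Checks that failed or disagreed:**
- The last picture could not be viewed because the limit of 12 was reached, so the end state is confirmed by the networks' numbers only.
- The final top-camera mark for the pink bottle was plainly false, and the top camera did not report the amber jar.
- The network marks for the rest pad scattered by about 3 cm, so I relied on my own fit of the blue pad.

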